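# Hold the loose hinge leaf lined up for the pin

### The arm

A 7-joint arm with a two-finger parallel gripper is mounted at the origin on the work surface. World frame = base frame: x ahead of the robot, y to its left, z up, the work surface at z = 0. Lengths are in mm, angles in rad, forces in N, time in s.
With the tool pointing down it reaches from about 425 to 825 mm from the base axis. Payload 3.6 kg.
Tool frame: the origin (TCP) lies at the very end of the fingers, on their centre line; the grasp point (between the pads) lies 19 mm behind it; z points along the fingers, y is the direction in which the jaws open and shut (so a half turn about z gives the same grasp; the last joint's range is limited). The gripper opens to 85 mm and grips with 20 to 120 N. Pads are 22 mm wide; open, the fingers measure 114 mm over their backs; the gripper's body (76 mm by 85 mm) begins 54 mm behind the grasp point. The pads swing forward as they close: fully open they stand 13 mm farther back than shut.
Start: joints at [1.179, 0.615, -0.013, 1.423, 0.008, 1.103, -0.04], TCP at [231.905, -607.193, 231.297] pointing down, gripper open.
Joint ranges: [-3.12, 3.12], [-0.3, 2.06], [-1.34, 1.32], [0.26, 2.42], [-1.36, 4.5], [0.01, 1.98], [-2.84, 2.84]. Speed limits (rad/s): [2.79, 2.79, 3.14, 3.14, 3.14, 3.14, 3.14].

### API

Orientations are given as a unit quaternion [w, x, y, z].
In Python, from bench import sensors, optics, order, spotter gives the robot as it stands. The module is installed in compiled form; this text tells all that it offers.
- The arm moves only by the tool jog_arm, never from a script. Its argument "motion" is a list of rows, each an object of numbers: "gripper": the finger opening in mm, from 0 to 85.4; "dx", "dy", "dz": the shift along the tool's x, y, z in mm; "twist": the turn about the tool's z in degrees. A call has exactly 10 rows; each row is the pose to reach, as a shift and turn from the pose measured when the call began, along the tool's axes at that moment; what a row does not reach only later rows make up. A row lasts 1/8 s, in which the tool goes at most 62.5 mm and 10.7 degrees, less where a joint would pass 70% of its speed; a pose out of reach is approached as far as the arm can. A call with a gripper value outside its range is refused whole. The fingers move at their own pace and stop on an object; "force" is the grip in N (left out, the last holds). Time passes only in rows, so rows that repeat a pose let the fingers close, or fill a call up. It gives the time, the measured TCP pose, the force and the opening at its end, in the units of the state.
- sensors.read_state(): the state, without advancing time (a new reading comes with each control period).
- optics.capture(name): name is "scene" or "top" or "wrist"; returns a dict with "frame" (400x640x3 uint8, blue, green, red), "fx", "fy", "cx", "cy" (pixels), "k1" (the pictures are not rectified: a ray, as slopes to the right and down, at radius r is drawn at 1 + k1 r^2 times it, then the intrinsics apply), "origin" and "orientation" of the camera in the world; the wrist camera has in their place "hand_eye" (4x4, takes a point from camera to tool coordinates, whose origin is the TCP and whose axes are the flange's). Camera axes: x right, y down, z forward; pixel columns grow to the right and rows downward; lengths in mm; the calibration is good to about 2 mm. A picture is of the moment at which its call begins: read the wrist's pose just before it. There is no depth.
- order.finish_job(): hands the job in, once; it reports no verdict.
Trained networks look in the newest picture that a camera, given by its name, has taken for a name from the list of things; names that differ only in an ending like _2 or _b are one class to them, and where a whole thing is asked for, a point or a joint stands for the part that bears it (a point fixed in the world has none). Each returns a list of dicts, best first, with "score" (0 to 1); they miss things now and then, are a little off and sometimes report something else, mostly with a low value. They report only what shows in the picture. A call takes as long as a camera call. They do not tell look-alikes from the thing itself.
- spotter.regions_of(camera, name): "region" (400x640 bool, what is visible of it) and "point" ([column, row] in pixels, amid what is visible of it).
The state is a dict: "clock": time; "joints": joint angles; "joint_velocities": joint speeds; "tau": joint torques, N m; "ee_pos": TCP position; "tool_rot": TCP orientation; "ft_force": force on the tool from outside, world axes, zero at the start; "wrist_torque": the same for the moment, N m; "width": finger opening in mm.
Only numpy, scipy, OpenCV 4.12 (cv2) and the standard library are available. Lean on these libraries where they do the work, as an engineer would, in place of code of your own. Each camera call takes 0.05 s, during which the arm holds its last target.

### The job

First unlock the pin tube for your colleague by turning its red captive cap anticlockwise to the stop. Then pick up the loose hinge leaf by its orange tab, bring its knuckle down between the two knuckles on the blue jamb block so that all the holes line up for a straight pin, and finish still holding it there: level, still, and carried by the gripper alone, not resting on the jamb. Leave everything else on the bench where it is.

Things in the scene. Friction and masses are not known exactly. Their poses are not given: they have to be found in the camera images.
- jamb_axis (a point): Point on the hole axis of the FIXED hinge leaf, midway in the 40 mm gap between its two steel knuckles, 85 mm above the bench. Axes as the jamb's: y along the holes, z up, x towards the block, whose front face is at x = +20 mm. Knuckles: tubes 26 mm outside, 16 mm hole, at y = -50 to -20 and +20 to +50 mm. The gap is open above, below and on the -x side.
- leaf: LOOSE hinge leaf, about 0.2 kg, flat on the bench: aluminium plate 65 (x) x 56 (y) x 6 mm, x -35 to +30 mm, a 30 mm wide neck and a single steel knuckle at its +x end, orange tab on top. Origin: at the underside, 48 mm behind the knuckle axis; z up. In place its axes point as jamb_axis's: plate on the -x side, underside 72 mm above the bench. Starts turned up to 0.6 rad from world x.
- leaf_knuckle (a point): Centre of the loose leaf's knuckle (tube along y, 26 mm outside, 16 mm hole, 32 mm long), on its hole axis: 48 mm along x and 13 mm above the leaf's origin. Axes as the leaf's.
- leaf_tab (a point): Grip point in the middle of the leaf's upright orange tab, near its centre of mass: 13 mm along x and 34 mm above the leaf's origin. Tab: 12 mm thick (y), 40 mm long (x), from 6 to 50 mm above the leaf's underside. Axes as the leaf's.
- cap_grip (a point): Middle of the red captive cap on the clear pin tube, on its turning axis, 121 mm above the bench. Round, 40 mm across, its side 108 to 134 mm above the bench; a white line on top shows its turn. z up; turns with the cap. The tube (36 mm across, grey foot 90 x 90 mm) is fixed to the bench.
- pin_cap (a joint): Turn of the red cap in rad: 0 is locked, growing anticlockwise seen from above to the stop at 1.35 (unlocked). The cap stays at its height and stays where it is left; friction about 0.06 N m. Starts between 0 and 0.25.
- white_bottle: Bystander, loose: white plastic bottle, 68 mm across, 150 tall. Leave it alone. Origin at its underside, centre.
- amber_jar: Bystander, loose: amber glass jar with black lid, 64 mm across, 90 tall. Leave it alone. Origin at its underside, centre.
- beaker: Bystander, loose: clear glass beaker, 72 mm across, 90 tall. Leave it alone. Origin at its underside, centre.
- flask: Bystander, loose: green-tinted conical flask, 82 mm across, 110 tall. Leave it alone. Origin at its underside, centre.
- screw_dish: Bystander, loose: small white ceramic dish, 72 mm across, 20 tall. Leave it alone. Origin at its underside, centre.
- screwdriver: Bystander, loose: screwdriver lying on the bench, 150 mm long. Leave it alone. Origin at its underside.
- green_jar: Bystander, loose: white jar with green lid, 56 mm across, 80 tall. Leave it alone. Origin at its underside, centre.
- jamb: Blue jamb block (50 x 130 x 72 mm) with the fixed leaf on top, bolted to the bench. Origin on the bench under the block's centre; jamb_axis lies 45 mm along -x and 85 mm up. Foot plate 6 mm thick, 180 mm wide (y), x -20 to +80 mm. The fixed leaf's plates (z 72 to 76 mm, y +-20 to +-50 mm) reach from the block out under its knuckles. Turned by up to 0.35 rad.
Things that resemble listed ones, but are neither listed nor needed, are in the scene too. Leave any pink or purple look-alike of the part that bears cap_grip alone.

How it is judged (in metres and radians):
On the way, in this order (a step that is already met when the one before it is completed fails the run):
1. the cap is turned anticlockwise to its stop (past 1.1 rad) (value of joint pin_cap above 1.1 rad), for 0.2 s.
2. the leaf is in the gripper, clear of the bench (height (world z) of leaf above 0.03 m and contact force between the fingers and leaf above 1 N), for 0.2 s.
At the end, for the whole second after the job is handed in: Cap past 1.1 rad. Leaf gripped (2 N+), still, under 1 N on the jamb; knuckle centre within 4.5 mm of the fixed hole axis in x and z, 5 mm of mid-gap along y; axes parallel within 0.08 rad; plate on the open side, level within 0.15 rad. No bystander moved over 30 mm (value of joint pin_cap above 1.1 rad and x of leaf_knuckle in the frame of jamb_axis between -0.0045 and 0.0045 m and z of leaf_knuckle in the frame of jamb_axis between -0.0045 and 0.0045 m and y of leaf_knuckle in the frame of jamb_axis between -0.005 and 0.005 m and angle between the y axis of leaf_knuckle and the y axis of jamb_axis, either way round below 0.08 rad and x of leaf in the frame of jamb_axis below -0.03 m and angle between leaf's own z axis and vertical below 0.15 rad and contact force between the fingers and leaf above 2 N and contact force between leaf and jamb below 1 N and linear speed of leaf below 0.015 m/s and distance of each of white_bottle, amber_jar, beaker, flask, screw_dish, screwdriver, green_jar from where it was at the start of the episode below 0.03 m); the arm keeps its last pose, push and grip.
It fails at once if one of the bystanders is moved by more than 30 mm (distance of any of white_bottle, amber_jar, beaker, flask, screw_dish, screwdriver, green_jar from where it was at the start of the episode above 0.03 m).
It also fails if it takes over 59 s, if anything falls off the work surface, if the arm or the gripper's body presses on something with over 40 N, if the wrist force passes 120 N, or if a joint passes its speed limit or range.

## Working session

There is one attempt and no reset: what is moved stays moved. The work goes in short steps, Python scripts to look and compute and a tool call to move; the robot and the scene stay as the last step left them, time stands still between calls to the robot, and variables do not carry over. Pictures are saved under pics/ and viewed, and the job is handed in when it is done.

Besides the shell and the picture viewer there is one more tool, called in YAML: its name, and indented under it one key for each argument. jog_arm: Moves the arm, as the interface text tells. Its arguments: {"type":"object","properties":{"motion":{"type":"array"},"force":{"type":"number"}},"required":["motion"]}

```bash
mkdir -p pics; cat > h.py <<'E'
import numpy as np, cv2, pickle
from scipy.spatial.transform import Rotation as R
from bench import sensors, optics, order, spotter
def rot(q): return R.from_quat([q[1],q[2],q[3],q[0]]).as_matrix()
def cap(name,save=None):
    s=sensors.read_state()
    c=optics.capture(name)
    if name=="wrist":
        H=np.array(c["hand_eye"]);Rt=rot(s["tool_rot"])
        c["R"]=Rt@H[:3,:3]; c["o"]=Rt@H[:3,3]+np.array(s["ee_pos"])
    else:
        c["R"]=rot(c["orientation"]); c["o"]=np.array(c["origin"])
    if save: cv2.imwrite("pics/"+save+".png",c["frame"]); pickle.dump(c,open("pics/"+save+".pkl","wb"))
    return c
def load(n): return pickle.load(open("pics/"+n+".pkl","rb"))
def ray(c,uv):
    x=(uv[0]-c["cx"])/c["fx"]; y=(uv[1]-c["cy"])/c["fy"]
    a,b=x,y
    for _ in range(30):
        f=1+c["k1"]*(a*a+b*b); a,b=x/f,y/f
    d=c["R"]@np.array([a,b,1.]); return d/np.linalg.norm(d)
def onz(c,uv,z):
    d=ray(c,uv); return c["o"]+d*(z-c["o"][2])/d[2]
def proj(c,p):
    q=c["R"].T@(np.array(p,float)-c["o"]); a,b=q[0]/q[2],q[1]/q[2]; f=1+c["k1"]*(a*a+b*b)
    return np.array([c["fx"]*a*f+c["cx"],c["fy"]*b*f+c["cy"]])
def tri(cs,uvs):
    A=np.zeros((3,3));b=np.zeros(3)
    for c,uv in zip(cs,uvs):
        d=ray(c,uv);P=np.eye(3)-np.outer(d,d);A+=P;b+=P@c["o"]
    p=np.linalg.solve(A,b); return p,[np.linalg.norm(proj(c,p)-uv) for c,uv in zip(cs,uvs)]
E
python3 - <<'E'
from h import *
s=sensors.read_state();print(s)
for n in ["scene","top","wrist"]:
    c=cap(n,n+"0"); print(n,c["fx"],c["k1"],c["o"].round(),c["R"][:,2].round(2))
    if n!="wrist":
      for t in ["leaf","leaf_tab","cap_grip","jamb","white_bottle","amber_jar","beaker","flask","screw_dish","screwdriver","green_jar"]:
        for r in spotter.regions_of(n,t)[:3]: print(t,round(r["score"],2),np.round(r["point"]),r["region"].sum(),onz(c,r["point"],0).round())
E
```

```text
{'clock': 0.0, 'joints': array([ 1.17951373,  0.61591537, -0.01261623,  1.42492013,  0.00809598,
        1.1033596 , -0.0403632 ]), 'joint_velocities': array([-0.00065532, -0.00027011,  0.00089712,  0.00043823, -0.00036629,
        0.00059562,  0.00068219]), 'tau': array([ 4.02158475e-04, -4.69203508e+01,  2.59121452e-01, -1.71028501e+01,
        9.87996580e-03,  9.57694865e-03,  3.12946916e-06]), 'ee_pos': array([ 231.62289891, -606.51525171,  230.13357779]), 'tool_rot': array([-1.25193786e-03,  9.83402756e-01,  1.81431503e-01, -2.47656996e-04]), 'ft_force': array([-0.89169519, -0.28300953,  0.34590209]), 'wrist_torque': array([ 0.0013715 ,  0.00813044, -0.00150124]), 'width': 85.08550910690876}
scene 393.6023707621739 -0.06396044418086909 [1404.  222.  738.] [-0.79 -0.23 -0.57]
leaf 0.65 [429. 230.] 393 [431. 270.   0.]
leaf_tab 0.61 [428. 232.] 449 [441. 267.   0.]
cap_grip 0.59 [215. 168.] 142 [ 238. -550.    0.]
cap_grip 0.51 [271. 155.] 128 [  88. -375.    0.]
cap_grip 0.46 [252. 180.] 122 [ 287. -371.    0.]
jamb 0.63 [338. 258.] 3072 [620.  35.   0.]
amber_jar 0.79 [221. 248.
[... 590 characters left out ...]

cap_grip 0.55 [476. 254.] 250 [ 431. -471.    0.]
cap_grip 0.51 [418. 307.] 219 [ 282. -300.    0.]
jamb 0.59 [294. 177.] 2271 [651.  52.   0.]
jamb 0.26 [290. 119.] 413 [827.  65.   0.]
white_bottle 0.97 [230. 143.] 722 [754. 244.   0.]
amber_jar 0.65 [402. 151.] 519 [ 732. -265.    0.]
beaker 0.64 [142. 203.] 718 [573. 489.   0.]
beaker 0.16 [281. 264.] 521 [401.  86.   0.]
flask 0.9 [481. 204.] 777 [ 577. -490.    0.]
flask 0.38 [217. 248.] 572 [444. 269.   0.]
screw_dish 0.82 [282. 264.] 503 [401.  84.   0.]
screwdriver 0.53 [325. 260.] 319 [411. -38.   0.]
green_jar 0.9 [290. 121.] 417 [821.  68.   0.]
wrist 319.04999743891443 0.01176114178961599 [ 309. -578.  374.] [-0.3  -0.11 -0.95]
```

View pics/scene0.png

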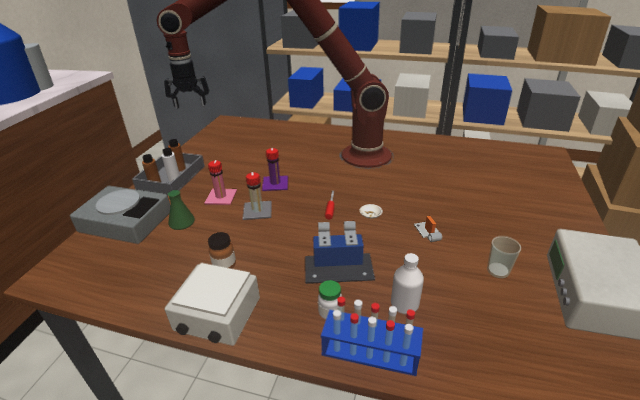

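View pics/top0.png

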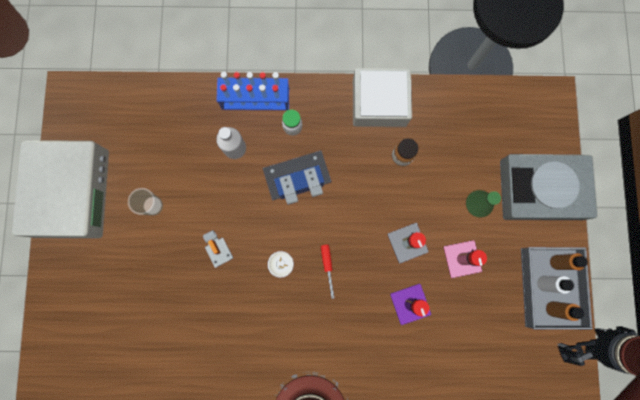

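View pics/wrist0.png

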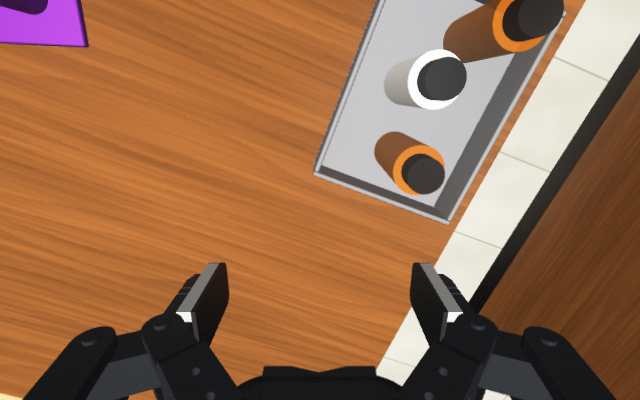

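```bash
python3 - <<'E'
import cv2
t=cv2.imread("pics/top0.png"); cv2.imwrite("pics/t_a.png",cv2.resize(t[190:330,380:540],None,fx=5,fy=4.2,interpolation=cv2.INTER_CUBIC)[:600,:800])
s=cv2.imread("pics/scene0.png"); cv2.imwrite("pics/s_a.png",cv2.resize(s[120:280,150:350],None,fx=4,fy=3.7,interpolation=cv2.INTER_CUBIC)[:600,:800])
E
```

```text
(no output)
```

View pics/t_a.png

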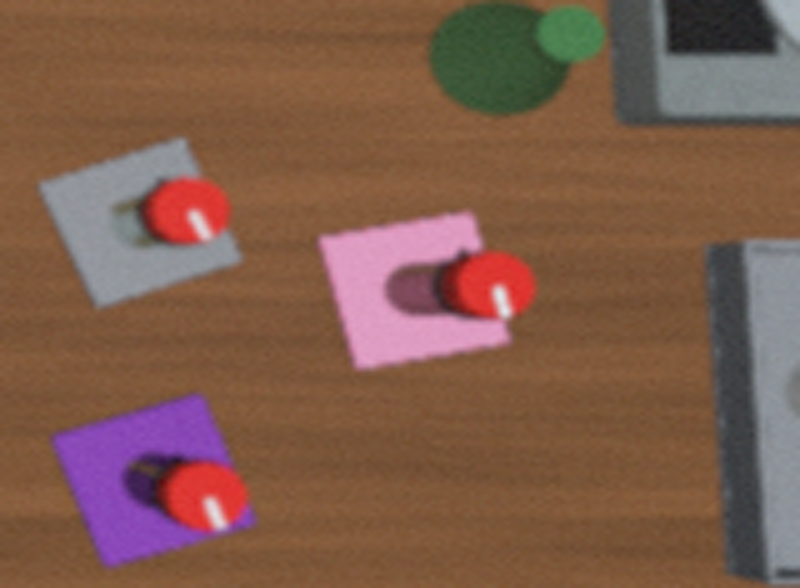

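View pics/s_a.png

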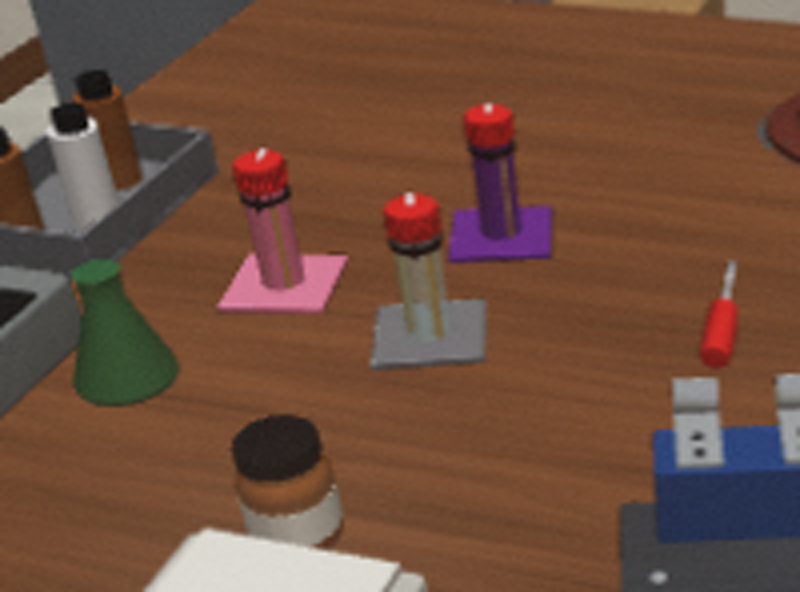

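```bash
python3 - <<'E'
from h import *
t=load("top0");s=load("scene0")
# red cap segmentation
def red(c,box):
    f=c["frame"].astype(int);x0,x1,y0,y1=box
    m=np.zeros(f.shape[:2],bool);m[y0:y1,x0:x1]=True
    m&=(f[:,:,2]>130)&(f[:,:,1]<90)&(f[:,:,0]<90);ys,xs=np.where(m);return xs.min(),xs.max(),ys.min(),ys.max(),xs.mean(),ys.mean(),m.sum()
print(red(t,(400,440,220,260)),red(s,(235,270,160,200)))
a=red(t,(400,440,220,260));b=red(s,(235,270,160,200))
p,e=tri([t,s],[np.array([(a[0]+a[1])/2,(a[2]+a[3])/2]),np.array([(b[0]+b[1])/2,(b[2]+b[3])/2])]);print("cap",p,e)
print("leaf tab",tri([t,s],[np.array([215,249]),np.array([430,229])]))
print("jamb",tri([t,s],[np.array([294,177]),np.array([338,258])]))
for n,c in (("t_b",t["frame"][150:290,190:350]),("s_b",s["frame"][200:300,290:450])):
    cv2.imwrite("pics/"+n+".png",cv2.resize(c,None,fx=5,fy=4.2 if n=="t_b" else 5,interpolation=cv2.INTER_CUBIC))
E
```

```text
(np.int64(410), np.int64(439), np.int64(227), np.int64(253), np.float64(418.2849740932642), np.float64(238.95336787564767), np.int64(193)) (np.int64(245), np.int64(259), np.int64(172), np.int64(183), np.float64(252.5), np.float64(176.81632653061226), np.int64(98))
cap [ 459.85309791 -285.89080602  123.57246071] [np.float64(2.9418119841520274), np.float64(2.4507980331067096)]
leaf tab (array([441.11967562, 271.51410785,  11.13670817]), [np.float64(0.12084711370814896), np.float64(0.11440069662424118)])
jamb (array([647.12103806,  45.83914627,  28.51966298]), [np.float64(1.9523873180931988), np.float64(2.097795562753775)])
```

View pics/t_b.png

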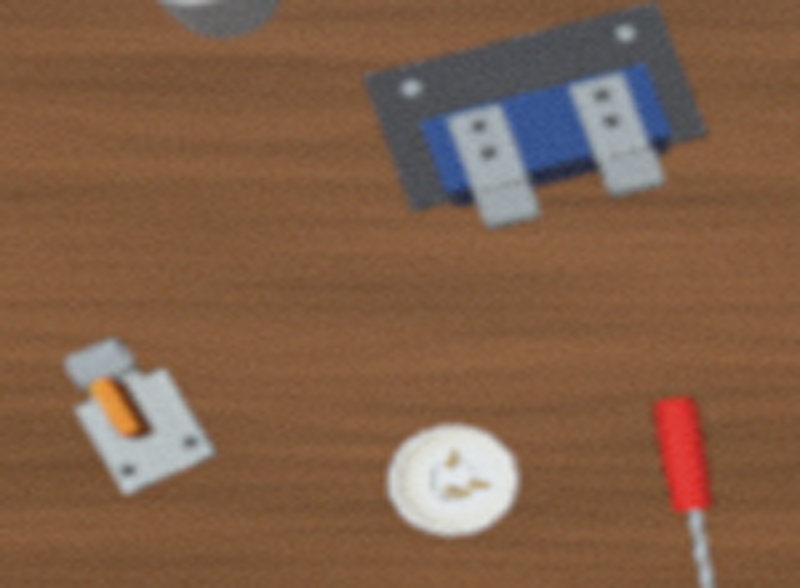

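View pics/s_b.png

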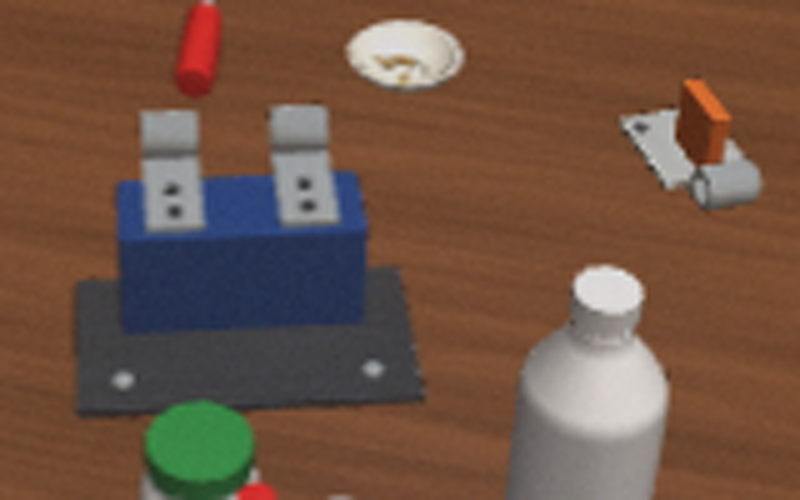

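```bash
cat >> h.py <<'E'
def goal(p,yaw_deg=None,s=None):
    s=s or sensors.read_state(); Rt=rot(s["tool_rot"]); d=Rt.T@(np.array(p,float)-np.array(s["ee_pos"]))
    y0=np.degrees(np.arctan2(Rt[1,0],Rt[0,0])); tw=0 if yaw_deg is None else -((yaw_deg-y0+180)%360-180)
    print("ee",np.round(s["ee_pos"],1),"yaw %.2f"%y0,"tilt",np.round(Rt[:,2],4),"d",d.round(1),"twist %.2f"%tw,"t %.2f"%s["clock"],"j",np.round(s["joints"],2),"F",np.round(s["ft_force"],1),"w %.1f"%s["width"])
E
python3 - <<'E'
from h import *
t=load("top0");s=load("scene0")
print("cap",tri([t,s],[np.array([417.5,240]),np.array([252.7,177.5])]))
print(onz(t,[417.5,240],134),onz(s,[252.7,175],134))
goal([458,-287,230])
E
```

```text
cap (array([ 462.12160883, -274.43242623,  125.12642175]), [np.float64(0.08683476325561426), np.float64(0.07276811911271777)])
[ 461.62287096 -272.61194015  134.        ] [ 461.85325751 -273.14813677  134.        ]
ee [ 231.9 -607.2  231.3] yaw 20.90 tilt [ 0.e+00  1.e-04 -1.e+00] d [ 325.5 -218.5    1.3] twist 0.00 t 1.25 j [ 1.18  0.61 -0.01  1.42  0.01  1.1  -0.04] F [-0.4  0.4  0.2] w 85.5
```

jog_arm:
  motion:
    - {"gripper": 85, "dx": 45, "dy": -31, "dz": 0}
    - {"gripper": 85, "dx": 90, "dy": -62, "dz": 0}
    - {"gripper": 85, "dx": 135, "dy": -93, "dz": 0}
    - {"gripper": 85, "dx": 180, "dy": -124, "dz": 0}
    - {"gripper": 85, "dx": 225, "dy": -155, "dz": 0}
    - {"gripper": 85, "dx": 270, "dy": -186, "dz": 0}
    - {"gripper": 85, "dx": 305, "dy": -210, "dz": 0}
    - {"gripper": 85, "dx": 325, "dy": -224, "dz": 0}
    - {"gripper": 85, "dx": 334, "dy": -230, "dz": 0}
    - {"gripper": 85, "dx": 334, "dy": -230, "dz": 0}

```text
invalid input at $.motion[0]: expected keys gripper, dx, dy, dz, twist
```

```bash
python3 - <<'E'
from h import *
c=cap("wrist","wrist1"); goal([462,-273,230],20.9)
print(proj(c,[462,-273,134]))
E
```

```text
ee [ 231.9 -607.2  231.3] yaw 20.90 tilt [ 0.e+00  1.e-04 -1.e+00] d [ 334.2 -230.1    1.3] twist 0.00 t 1.30 j [ 1.18  0.61 -0.01  1.42  0.01  1.1  -0.04] F [-0.1 -0.3  0.4] w 85.2
[-221.04220646 -539.89895026]
```

View pics/wrist1.png

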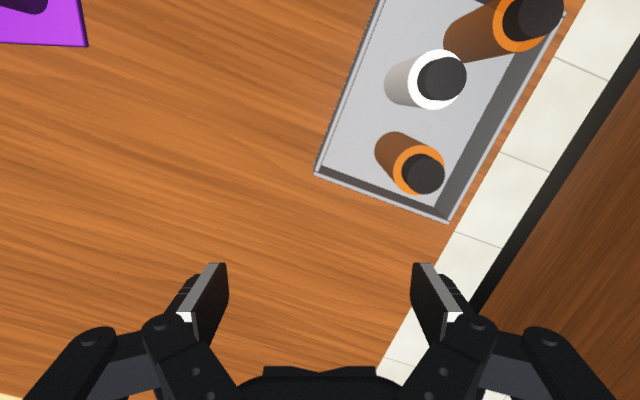

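The wrist picture still shows the start view (tray at the right); the move was refused because every row needs twist.

jog_arm:
  motion:
    - {"gripper": 85, "dx": 45, "dy": -31, "dz": 0, "twist": 0}
    - {"gripper": 85, "dx": 90, "dy": -62, "dz": 0, "twist": 0}
    - {"gripper": 85, "dx": 135, "dy": -93, "dz": 0, "twist": 0}
    - {"gripper": 85, "dx": 180, "dy": -124, "dz": 0, "twist": 0}
    - {"gripper": 85, "dx": 225, "dy": -155, "dz": 0, "twist": 0}
    - {"gripper": 85, "dx": 270, "dy": -186, "dz": 0, "twist": 0}
    - {"gripper": 85, "dx": 305, "dy": -210, "dz": 0, "twist": 0}
    - {"gripper": 85, "dx": 325, "dy": -224, "dz": 0, "twist": 0}
    - {"gripper": 85, "dx": 334, "dy": -230, "dz": 0, "twist": 0}
    - {"gripper": 85, "dx": 334, "dy": -230, "dz": 0, "twist": 0}

```text
clock: 2.55
ee_pos: [461.9, -273.2, 231.4]
tool_rot: [0.0, 0.983, 0.182, -0.0]
ft_force: [-0.2, -0.6, -1.0]
width: 85.2
```

```bash
python3 - <<'E'
from h import *
c=cap("wrist","wrist2"); goal([462,-273,230],20.9)
print(proj(c,[462,-273,134]))
E
```

```text
ee [ 461.2 -274.3  231.3] yaw 20.83 tilt [-5.e-04 -8.e-04 -1.e+00] d [ 1.2 -0.9  1.3] twist -0.07 t 2.60 j [ 0.53  0.44 -0.05  1.75  0.03  0.95 -0.74] F [ 0.3 -0.2 -0.6] w 84.8
[318.60626469 201.75164838]
```

View pics/wrist2.png

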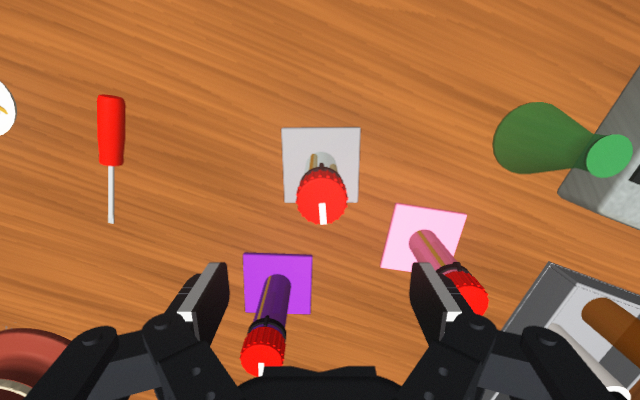

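```bash
python3 - <<'E'
from h import *
c=load("wrist2"); t=load("top0");s=load("scene0")
p=onz(c,[322,199],134);print(p)
print(tri([c,t],[np.array([322,199]),np.array([417.5,240])]),tri([c,s],[np.array([322,199]),np.array([252.7,175.0])]))
goal([p[0],p[1],102],20.9)
E
```

```text
[ 465.11959122 -274.69117449  134.        ]
(array([ 462.1549746 , -275.48743896,  123.7856384 ]), [np.float64(0.650491182880526), np.float64(0.21341234986478957)]) (array([ 464.82901083, -273.23570785,  135.40502138]), [np.float64(1.8535302692705002), np.float64(0.4837898127916327)])
ee [ 461.2 -274.3  231.3] yaw 20.83 tilt [-5.e-04 -8.e-04 -1.e+00] d [  3.6   1.7 129.3] twist -0.07 t 2.60 j [ 0.53  0.44 -0.05  1.75  0.03  0.95 -0.74] F [ 0.3 -0.2 -0.6] w 84.8
```

jog_arm:
  motion:
    - {"gripper": 85, "dx": 3, "dy": 1.5, "dz": 30, "twist": 0}
    - {"gripper": 85, "dx": 3, "dy": 1.5, "dz": 65, "twist": 0}
    - {"gripper": 85, "dx": 3, "dy": 1.5, "dz": 100, "twist": 0}
    - {"gripper": 85, "dx": 3, "dy": 1.5, "dz": 122, "twist": 0}
    - {"gripper": 85, "dx": 3, "dy": 1.5, "dz": 129, "twist": 0}
    - {"gripper": 85, "dx": 3, "dy": 1.5, "dz": 129, "twist": 0}
    - {"gripper": 36, "dx": 3, "dy": 1.5, "dz": 129, "twist": 0}
    - {"gripper": 36, "dx": 3, "dy": 1.5, "dz": 129, "twist": 0}
    - {"gripper": 36, "dx": 3, "dy": 1.5, "dz": 129, "twist": 0}
    - {"gripper": 36, "dx": 3, "dy": 1.5, "dz": 129, "twist": 0}
  force: 30

```text
clock: 3.85
ee_pos: [464.7, -274.4, 103.3]
tool_rot: [0.0, 0.984, 0.181, -0.0]
ft_force: [-1.9, 1.3, 5.1]
width: 38.8
```

```bash
python3 - <<'E'
from h import *
c=cap("wrist","wrist3"); goal([462,-273,230],20.9)
E
```

```text
ee [ 464.7 -274.4  103.3] yaw 20.83 tilt [-0.e+00 -7.e-04 -1.e+00] d [  -2.1   -2.1 -126.7] twist -0.07 t 3.90 j [ 0.52  0.61 -0.05  1.89  0.05  0.65 -0.76] F [-0.7  1.8  6.1] w 39.5
```

View pics/wrist3.png

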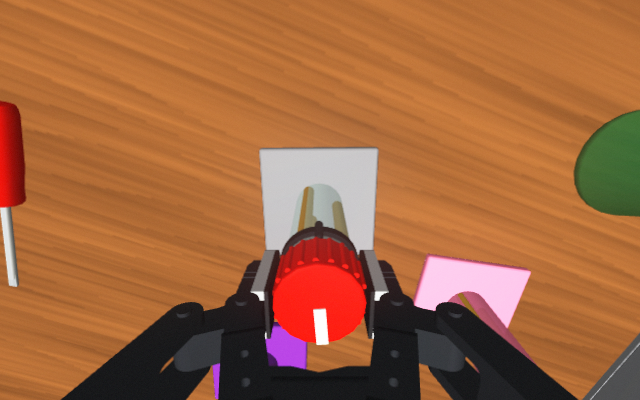

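The cap (about 320,290) sits between both pads, with its white line pointing down the image. Now I'll turn it anticlockwise, which is negative twist.

jog_arm:
  motion:
    - {"gripper": 36, "dx": 0, "dy": 0, "dz": 0, "twist": -9}
    - {"gripper": 36, "dx": 0, "dy": 0, "dz": 0, "twist": -18}
    - {"gripper": 36, "dx": 0, "dy": 0, "dz": 0, "twist": -27}
    - {"gripper": 36, "dx": 0, "dy": 0, "dz": 0, "twist": -36}
    - {"gripper": 36, "dx": 0, "dy": 0, "dz": 0, "twist": -45}
    - {"gripper": 36, "dx": 0, "dy": 0, "dz": 0, "twist": -54}
    - {"gripper": 36, "dx": 0, "dy": 0, "dz": 0, "twist": -62}
    - {"gripper": 36, "dx": 0, "dy": 0, "dz": 0, "twist": -69}
    - {"gripper": 36, "dx": 0, "dy": 0, "dz": 0, "twist": -74}
    - {"gripper": 36, "dx": 0, "dy": 0, "dz": 0, "twist": -76}

```text
clock: 5.15
ee_pos: [462.7, -273.5, 103.3]
tool_rot: [-0.002, 0.665, 0.747, -0.001]
ft_force: [-3.8, 2.3, 3.4]
width: 39.3
```

```bash
python3 - <<'E'
from h import *
c=cap("wrist","wrist4"); goal([462,-273,230],20.9); print(sensors.read_state()["wrist_torque"])
E
```

```text
ee [ 462.7 -273.6  103.3] yaw 96.66 tilt [-0.0039  0.0015 -1.    ] d [   0.9   -1.1 -126.7] twist 75.76 t 5.20 j [ 0.77  0.64 -0.43  1.88  0.4   0.71  0.23] F [-4.5  2.9  5.6] w 39.1
[ 0.58756177  0.84247892 -0.68498328]
```

View pics/wrist4.png

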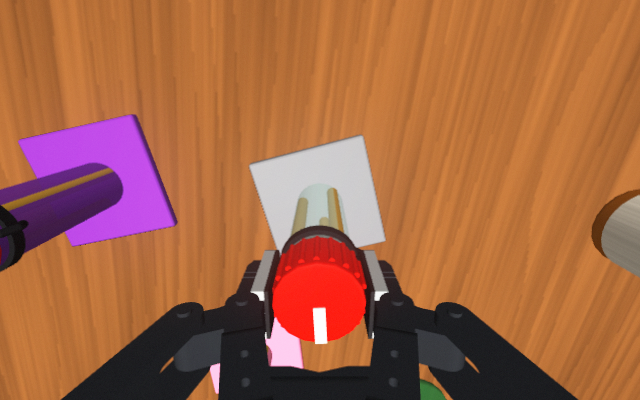

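jog_arm:
  motion:
    - {"gripper": 85, "dx": 0, "dy": 0, "dz": 0, "twist": -76}
    - {"gripper": 85, "dx": 0, "dy": 0, "dz": 0, "twist": 0}
    - {"gripper": 85, "dx": 0, "dy": 0, "dz": 0, "twist": 0}
    - {"gripper": 85, "dx": 0, "dy": 0, "dz": 0, "twist": 0}
    - {"gripper": 85, "dx": 0, "dy": 0, "dz": -20, "twist": 0}
    - {"gripper": 85, "dx": 0, "dy": 0, "dz": -60, "twist": 0}
    - {"gripper": 85, "dx": 0, "dy": 0, "dz": -100, "twist": 0}
    - {"gripper": 85, "dx": 0, "dy": 0, "dz": -125, "twist": 0}
    - {"gripper": 85, "dx": 0, "dy": 0, "dz": -130, "twist": 0}
    - {"gripper": 85, "dx": 0, "dy": 0, "dz": -130, "twist": 0}

```text
clock: 6.45
ee_pos: [462.8, -273.7, 232.6]
tool_rot: [-0.002, 0.665, 0.747, -0.001]
ft_force: [-0.2, 0.6, 0.2]
width: 84.7
```

```bash
python3 - <<'E'
from h import *
c=cap("wrist","wrist5")
t=load("top0")
k=onz(t,[210,236.2],26);r=onz(t,[223.6,261],6);print(k,r,np.degrees(np.arctan2(*(k-r)[1::-1])))
yaw=np.degrees(np.arctan2(*(k-r)[1::-1]))
goal([443,270,230],yaw); goal([443,270,230],yaw+180)
k1=[onz(t,[190+x/5,150+y/4.2],98) for x,y in((510,203),(637,170))];d=k1[0]-k1[1];print("jamb knuckles",k1,"x-axis yaw",np.degrees(np.arctan2(d[1],d[0]))-90)
E
```

```text
[476.01644222 283.81130018  26.        ] [407.7459429  247.52727779   6.        ] 27.989500499232292
ee [ 462.5 -273.6  232.1] yaw 96.69 tilt [-0.006   0.0025 -1.    ] d [542.2  44.    3.5] twist 68.70 t 6.50 j [ 0.84  0.48 -0.52  1.73  0.28  1.    0.33] F [0.  0.5 0.7] w 85.1
ee [ 462.5 -273.6  232.1] yaw 96.69 tilt [-0.006   0.0025 -1.    ] d [542.2  44.    3.5] twist -111.30 t 6.50 j [ 0.84  0.48 -0.52  1.73  0.28  1.    0.33] F [0.  0.5 0.7] w 85.1
jamb knuckles [array([573.28491912,  52.25017401,  98.        ]), array([595.03692648, -15.44214745,  98.        ])] x-axis yaw 17.81410264498585
```

View pics/wrist5.png

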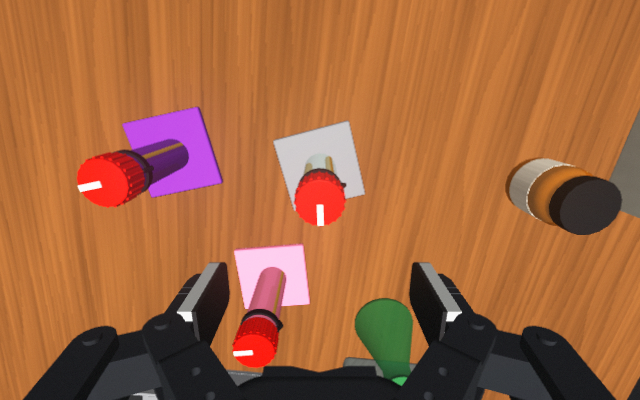

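jog_arm:
  motion:
    - {"gripper": 85, "dx": 60, "dy": 5, "dz": 0, "twist": 8}
    - {"gripper": 85, "dx": 120, "dy": 10, "dz": 0, "twist": 16}
    - {"gripper": 85, "dx": 180, "dy": 15, "dz": 0, "twist": 24}
    - {"gripper": 85, "dx": 240, "dy": 20, "dz": 0, "twist": 32}
    - {"gripper": 85, "dx": 300, "dy": 25, "dz": 0, "twist": 40}
    - {"gripper": 85, "dx": 360, "dy": 30, "dz": 0, "twist": 48}
    - {"gripper": 85, "dx": 420, "dy": 35, "dz": 0, "twist": 56}
    - {"gripper": 85, "dx": 480, "dy": 40, "dz": 2, "twist": 64}
    - {"gripper": 85, "dx": 525, "dy": 43, "dz": 3, "twist": 69}
    - {"gripper": 85, "dx": 542, "dy": 44, "dz": 3, "twist": 69}

```text
clock: 7.75
ee_pos: [441.3, 272.8, 229.1]
tool_rot: [-0.002, 0.97, 0.242, -0.004]
ft_force: [-0.3, -0.4, 0.5]
width: 85.5
```

```bash
python3 - <<'E'
from h import *
c=cap("wrist","wrist6"); goal([443,270,230],28)
E
```

```text
ee [441.4 273.7 229.3] yaw 28.09 tilt [-0.0083  0.0038 -1.    ] d [-0.4  4.1 -0.7] twist 0.09 t 7.80 j [-0.36  0.43 -0.34  1.79  0.16  0.95 -1.84] F [-0.6  3.1  1.1] w 85.2
```

View pics/wrist6.png

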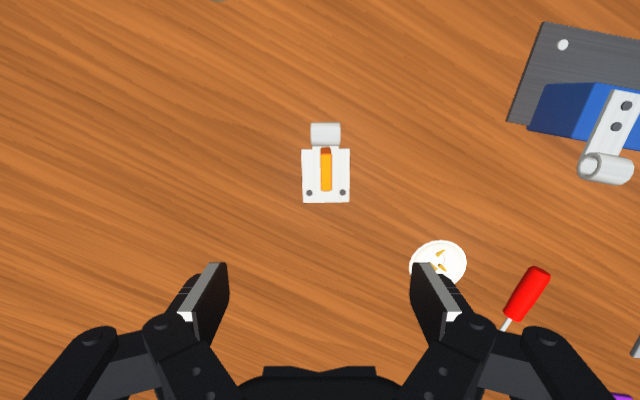

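```bash
python3 - <<'E'
from h import *
c=load("wrist6"); cv2.imwrite("pics/w6z.png",cv2.resize(c["frame"][115:215,285:375],None,fx=6,fy=6,interpolation=cv2.INTER_CUBIC))
E
```

```text
(no output)
```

View pics/w6z.png

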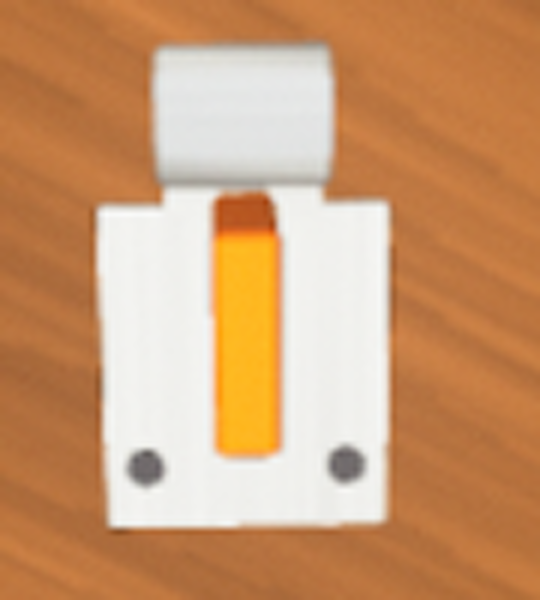

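```bash
cat > fitleaf.py <<'E'
from h import *
from scipy.optimize import least_squares
c=load("wrist6"); T=load("top0"); S=load("scene0")
px=lambda z:np.array(z)/6.+[285,115]
# leaf y is to image left
obs=[([30,28,6],px([98,206])),([30,-28,6],px([389,202])),([-35,-28,6],px([386,522])),([-35,28,6],px([108,526])),
([33,6,50],px([216,233])),([33,-6,50],px([279,233])),([-7,-6,50],px([282,455])),([-7,6,50],px([216,455]))]
def W(p,q): 
    a=p[2];return np.array([p[0]+np.cos(a)*q[0]-np.sin(a)*q[1],p[1]+np.sin(a)*q[0]+np.cos(a)*q[1],q[2]+(p[3] if len(p)>3 else 0)])
f=lambda p:np.concatenate([proj(c,W(p,q))-u for q,u in obs])
for p0 in ([430,262,.48],[430,262,.48,0]):
    r=least_squares(f,p0);p=r.x;print(p,np.degrees(p[2]),np.abs(r.fun).max(),"tab",W(p,[13,0,34]),"knuckle",W(p,[48,0,13]))
print(tri([T,c],[np.array([214,248]),px([248,345])]))
print(f(p).reshape(-1,2).round(1))
E
python3 fitleaf.py
```

```text
[435.47377625 261.83110444   0.50575116] 28.97740691187185 0.708667713482896 tab [446.8463168  268.12914553  34.        ] knuckle [477.46469518 285.08541     13.        ]
[434.9580802  261.50695224   0.50572788  -2.44840675] 28.976073305936552 0.6627192208876522 tab [446.33076733 267.80472863  31.55159325] knuckle [476.94954038 284.76028043  10.55159325]
(array([443.68302643, 267.58187265,  39.25262305]), [np.float64(0.48496831649361033), np.float64(1.2227192011063954)])
[[ 0.1  0.1]
 [ 0.   0.1]
 [-0.3 -0.1]
 [ 0.2 -0.2]
 [-0.7 -0.1]
 [ 0.6 -0.2]
 [ 0.2  0.1]
 [-0.1  0.3]]
```

```bash
python3 - <<'E'
from h import *
goal([446.6,268,17],29)
E
```

```text
ee [441.4 273.7 229.3] yaw 28.09 tilt [-0.0083  0.0038 -1.    ] d [  3.1   9.  212.2] twist -0.91 t 7.80 j [-0.36  0.43 -0.34  1.79  0.16  0.95 -1.84] F [-0.6  3.1  1.1] w 85.2
```

jog_arm:
  motion:
    - {"gripper": 85, "dx": 3, "dy": 9, "dz": 40, "twist": -1}
    - {"gripper": 85, "dx": 3, "dy": 9, "dz": 80, "twist": -1}
    - {"gripper": 70, "dx": 3, "dy": 9, "dz": 110, "twist": -1}
    - {"gripper": 60, "dx": 3, "dy": 9, "dz": 130, "twist": -1}
    - {"gripper": 50, "dx": 3, "dy": 9, "dz": 138, "twist": -1}
    - {"gripper": 50, "dx": 3, "dy": 9, "dz": 140, "twist": -1}
    - {"gripper": 50, "dx": 3, "dy": 9, "dz": 140, "twist": -1}
    - {"gripper": 50, "dx": 3, "dy": 9, "dz": 140, "twist": -1}
    - {"gripper": 50, "dx": 3, "dy": 9, "dz": 140, "twist": -1}
    - {"gripper": 50, "dx": 3, "dy": 9, "dz": 140, "twist": -1}

```text
clock: 9.05
ee_pos: [447.2, 267.9, 89.5]
tool_rot: [-0.003, 0.968, 0.251, -0.003]
ft_force: [0.3, 0.2, -0.1]
width: 49.9
```

```bash
python3 - <<'E'
from h import *
c=cap("wrist","wrist7"); goal([446.6,268,17],29)
E
```

```text
ee [447.2 267.9  89.4] yaw 29.10 tilt [-0.008   0.0039 -1.    ] d [-0.1  0.1 72.4] twist 0.10 t 9.10 j [-0.4   0.63 -0.27  1.94  0.26  0.62 -1.9 ] F [-1.4  0.3  0.5] w 50.2
```

View pics/wrist7.png

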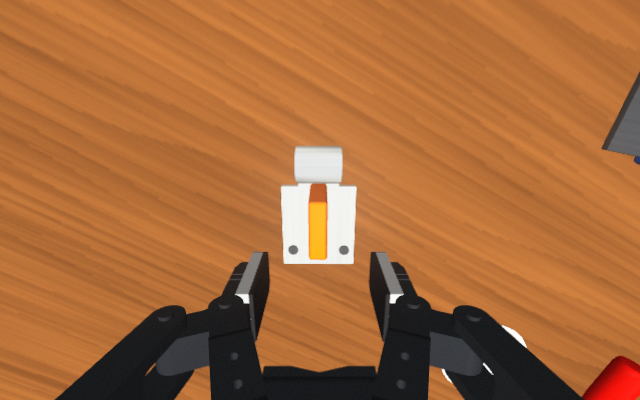

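The tab (318,231) lies midway between the pads (248 and 388).

```bash
python3 - <<'E' | tail -2
from fitleaf import *
c7=load("wrist7"); p=[435.3,261.8,.5058]
print([proj(c7,W(p,q)).round(1) for q in ([33,0,50],[-7,0,50],[-35,28,6],[-35,-28,6],[30,28,6],[30,-28,6])])
E
```

```text
[-0.1  0.3]]
[array([318.7, 202. ]), array([318.5, 260.6]), array([284.1, 263.7]), array([353.8, 264.1]), array([281.2, 186.1]), array([357.1, 186.4])]
```

jog_arm:
  motion:
    - {"gripper": 50, "dx": 0, "dy": 0, "dz": 25, "twist": 0}
    - {"gripper": 50, "dx": 0, "dy": 0, "dz": 50, "twist": 0}
    - {"gripper": 50, "dx": 0, "dy": 0, "dz": 66, "twist": 0}
    - {"gripper": 50, "dx": 0, "dy": 0, "dz": 72, "twist": 0}
    - {"gripper": 50, "dx": 0, "dy": 0, "dz": 72, "twist": 0}
    - {"gripper": 5, "dx": 0, "dy": 0, "dz": 72, "twist": 0}
    - {"gripper": 5, "dx": 0, "dy": 0, "dz": 72, "twist": 0}
    - {"gripper": 5, "dx": 0, "dy": 0, "dz": 72, "twist": 0}
    - {"gripper": 5, "dx": 0, "dy": 0, "dz": 72, "twist": 0}
    - {"gripper": 5, "dx": 0, "dy": 0, "dz": 72, "twist": 0}
  force: 60

```text
clock: 10.35
ee_pos: [447.0, 268.5, 18.1]
tool_rot: [-0.003, 0.968, 0.251, -0.003]
ft_force: [-1.3, 0.2, 5.5]
width: 11.3
```

```bash
python3 - <<'E'
from h import *
c=cap("wrist","wrist8"); goal([446.6,268,17],29)
E
```

```text
ee [447.  268.5  18.1] yaw 29.11 tilt [-0.0069  0.0046 -1.    ] d [-0.6  0.2  1.1] twist 0.11 t 10.40 j [-0.44  0.74 -0.21  1.98  0.31  0.45 -1.94] F [0.2 0.3 6.1] w 10.9
```

View pics/wrist8.png

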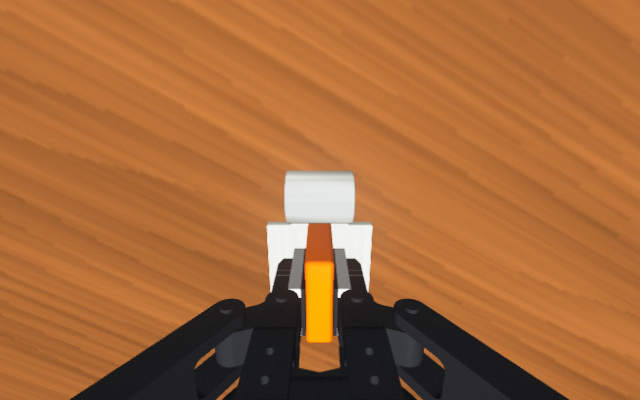

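jog_arm:
  motion:
    - {"gripper": 5, "dx": 0, "dy": 0, "dz": -10, "twist": 0}
    - {"gripper": 5, "dx": 0, "dy": 0, "dz": -35, "twist": 0}
    - {"gripper": 5, "dx": 0, "dy": 0, "dz": -70, "twist": 0}
    - {"gripper": 5, "dx": 0, "dy": 0, "dz": -100, "twist": 0}
    - {"gripper": 5, "dx": 0, "dy": 0, "dz": -125, "twist": 0}
    - {"gripper": 5, "dx": 0, "dy": 0, "dz": -140, "twist": 0}
    - {"gripper": 5, "dx": 0, "dy": 0, "dz": -145, "twist": 0}
    - {"gripper": 5, "dx": 0, "dy": 0, "dz": -145, "twist": 0}
    - {"gripper": 5, "dx": 0, "dy": 0, "dz": -145, "twist": 0}
    - {"gripper": 5, "dx": 0, "dy": 0, "dz": -145, "twist": 0}

```text
clock: 11.65
ee_pos: [447.6, 267.6, 162.3]
tool_rot: [-0.003, 0.968, 0.251, -0.004]
ft_force: [-0.8, -0.0, -1.6]
width: 11.2
```

```bash
python3 - <<'E'
from h import *
c=cap("wrist","wrist9"); goal([498,-10,163],18)
E
```

```text
ee [447.7 267.6 162.4] yaw 29.12 tilt [-0.0081  0.0039 -1.    ] d [-91.1 267.   -2.1] twist 11.12 t 11.70 j [-0.36  0.52 -0.32  1.87  0.21  0.79 -1.85] F [ 0.1  0.3 -1. ] w 11.4
```

View pics/wrist9.png

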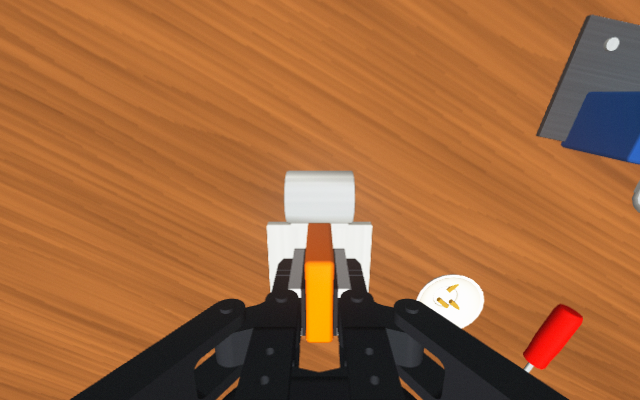

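The leaf is held unshifted: its knuckle is at (320,197) in both this picture and the last. I'm moving to a viewing pose in front of the jamb.

jog_arm:
  motion:
    - {"gripper": 5, "dx": -10, "dy": 30, "dz": 0, "twist": 1}
    - {"gripper": 5, "dx": -22, "dy": 65, "dz": 0, "twist": 3}
    - {"gripper": 5, "dx": -36, "dy": 105, "dz": 0, "twist": 4}
    - {"gripper": 5, "dx": -50, "dy": 145, "dz": 0, "twist": 6}
    - {"gripper": 5, "dx": -63, "dy": 185, "dz": 0, "twist": 8}
    - {"gripper": 5, "dx": -76, "dy": 222, "dz": 0, "twist": 9}
    - {"gripper": 5, "dx": -85, "dy": 250, "dz": 0, "twist": 10}
    - {"gripper": 5, "dx": -90, "dy": 263, "dz": 0, "twist": 11}
    - {"gripper": 5, "dx": -91, "dy": 267, "dz": 0, "twist": 11}
    - {"gripper": 5, "dx": -91, "dy": 267, "dz": 0, "twist": 11}

```text
clock: 12.95
ee_pos: [498.0, -8.6, 160.9]
tool_rot: [-0.003, 0.987, 0.158, -0.004]
ft_force: [0.5, 0.4, -1.1]
width: 11.1
```

```bash
python3 - <<'E'
from h import *
c=cap("wrist","wrist10"); goal([498,-10,163],18)
E
```

```text
ee [498.   -8.2 161. ] yaw 18.26 tilt [-0.0081  0.0049 -1.    ] d [-0.5  1.7 -2. ] twist 0.26 t 13.00 j [ 0.16  0.49 -0.27  1.93  0.18  0.75 -1.46] F [-0.   0.2 -2.3] w 11.4
```

View pics/wrist10.png

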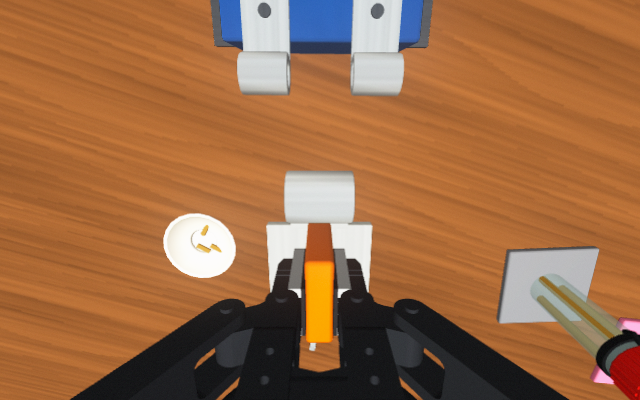

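```bash
python3 - <<'E'
from h import *
c=load("wrist10"); cv2.imwrite("pics/w10z.png",cv2.resize(c["frame"][40:105,230:410],None,fx=4.4,fy=4.4,interpolation=cv2.INTER_CUBIC))
cv2.imwrite("pics/w10y.png",cv2.resize(c["frame"][160:260,255:385],None,fx=6,fy=6,interpolation=cv2.INTER_CUBIC))
E
```

```text
(no output)
```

View pics/w10z.png

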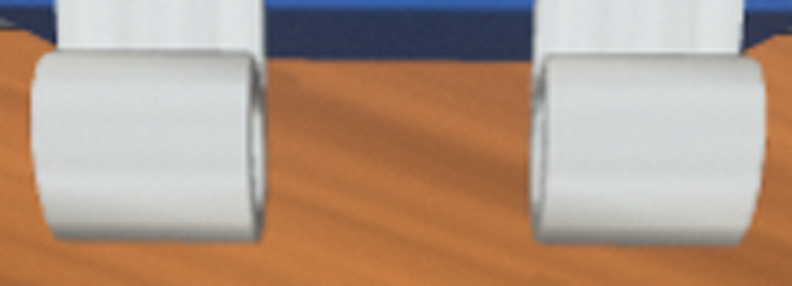

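View pics/w10y.png

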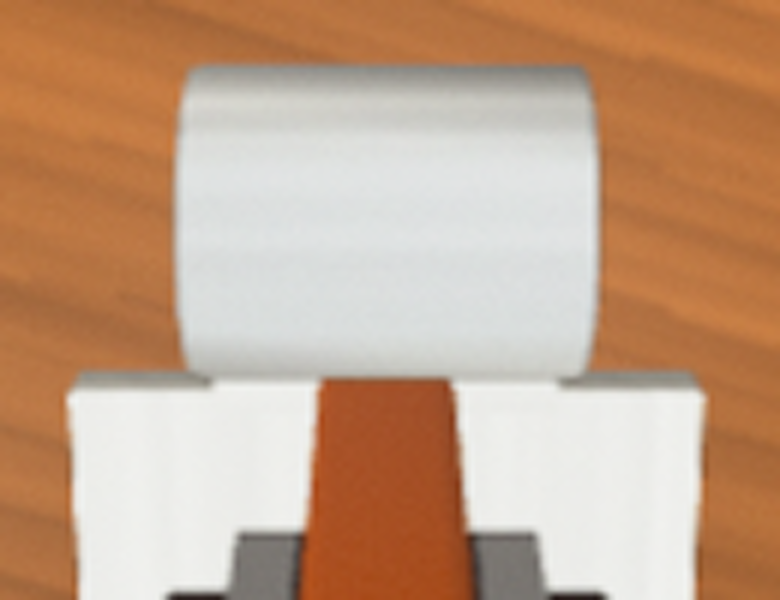

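```bash
cat > fit2.py <<'E'
from h import *
from scipy.optimize import least_squares
th=np.linspace(0,2*np.pi,361)
def ring(c,O,A,y):
    return np.array([proj(c,O+A@np.array([13*np.cos(t),y,13*np.sin(t)])) for t in th])
def frame(yaw,tx=0,ty=0): return R.from_euler('ZYX',[yaw,ty,tx]).as_matrix()
def rowedge(c,O,A,y0,y1,col):
    # silhouette rows of tube at given column
    r0,r1=ring(c,O,A,y0),ring(c,O,A,y1); out=[]
    for f in (np.argmin,np.argmax):
        a,b=r0[f(r0[:,1])],r1[f(r1[:,1])]; out.append(a[1]+(b[1]-a[1])*(col-a[0])/(b[0]-a[0]))
    return out
def jamb_res(c,O,A,f):
    g=lambda y:ring(c,O,A,y)[:,0]
    r=[g(50).min()-f['l0'],g(20).max()-f['l1'],g(-20).min()-f['r0'],g(-50).max()-f['r1']]
    if 'lt' in f:
        a=rowedge(c,O,A,20,50,f['lc']);b=rowedge(c,O,A,-20,-50,f['rc'])
        r+=[a[0]-f['lt'],a[1]-f['lb'],b[0]-f['rt'],b[1]-f['rb']]
    return r
def leaf_res(c,O,A,f):
    g=lambda y:ring(c,O,A,y)[:,0]
    a=rowedge(c,O,A,16,-16,f['c'])
    r=[g(16).min()-f['l'],g(-16).max()-f['r'],a[0]-f['t'],a[1]-f['b']]
    for q,u in f.get('pts',[]): r+=list(proj(c,O+A@(np.array(q,float)-[48,0,13]))-u)
    return r
E
cat > run10.py <<'E'
from fit2 import *
c=load("wrist10")
X=lambda v:(v+.5)/4.4-.5+230; Y=lambda v:(v+.5)/4.4-.5+40
fj=dict(l0=X(32),l1=X(267),r0=X(530),r1=X(766),lc=X(150),rc=X(640),lt=Y(52),lb=Y(242),rt=Y(57),rb=Y(244))
X6=lambda v:(v+.5)/6-.5+255; Y6=lambda v:(v+.5)/6-.5+160
fl=dict(l=X6(177),r=X6(598),c=X6(390),t=Y6(66),b=Y6(378),pts=[([30,28,6],[X6(68),Y6(396)]),([30,-28,6],[X6(706),Y6(394)])])
def J(p,z): 
    return jamb_res(c,np.array([p[0],p[1],z]),frame(p[2]),fj)
for z in (83,85,87):
    r=least_squares(lambda p:J(p,z),[584,18,.31]);print("jamb z",z,r.x.round(3),np.degrees(r.x[2]).round(2),r.fun.round(2))
r=least_squares(lambda p:J(p,p[3]),[584,18,.31,85]);print("jamb free",r.x.round(3),r.fun.round(2))
L=lambda p:leaf_res(c,p[:3],frame(*p[3:]),fl)
r=least_squares(lambda p:L(list(p)+[0,0]),[531,2,156,.31]);print("leaf",r.x.round(3),np.degrees(r.x[3]),r.fun.round(2))
E
python3 run10.py
```

```text
jamb z 83 [5.8659e+02 2.0298e+01 3.1100e-01] 17.84 [ 0.13  0.62 -0.57 -0.17 -0.3   0.33 -0.68  0.68]
jamb z 85 [5.86474e+02 2.02540e+01 3.11000e-01] 17.84 [-0.68  0.37 -0.32  0.64 -0.45  0.57 -0.83  0.94]
jamb z 87 [5.86358e+02 2.02100e+01 3.11000e-01] 17.83 [-1.51  0.11 -0.07  1.47 -0.61  0.81 -0.97  1.19]
jamb free [5.8658e+02 2.0294e+01 3.1100e-01 8.3183e+01] [ 0.06  0.6  -0.55 -0.1  -0.31  0.35 -0.69  0.71]
leaf [5.30106e+02 1.93500e+00 1.54477e+02 3.20000e-01] 18.34471426404375 [-0.61  0.2  -0.16  0.91  0.64 -0.62 -0.15 -0.19]
```

jog_arm:
  motion:
    - {"gripper": 5, "dx": 8, "dy": 0, "dz": 0, "twist": 0}
    - {"gripper": 5, "dx": 20, "dy": 0, "dz": 0, "twist": 0}
    - {"gripper": 5, "dx": 34, "dy": 0, "dz": 0, "twist": 0.4}
    - {"gripper": 5, "dx": 46, "dy": 0, "dz": 0, "twist": 0.4}
    - {"gripper": 5, "dx": 55, "dy": 0, "dz": 5, "twist": 0.4}
    - {"gripper": 5, "dx": 59, "dy": 0, "dz": 15, "twist": 0.4}
    - {"gripper": 5, "dx": 59, "dy": 0, "dz": 20, "twist": 0.4}
    - {"gripper": 5, "dx": 59, "dy": 0, "dz": 20, "twist": 0.4}
    - {"gripper": 5, "dx": 59, "dy": 0, "dz": 20, "twist": 0.4}
    - {"gripper": 5, "dx": 59, "dy": 0, "dz": 20, "twist": 0.4}

```text
clock: 14.25
ee_pos: [553.9, 10.2, 140.9]
tool_rot: [-0.003, 0.988, 0.155, -0.003]
ft_force: [-0.9, 0.9, -1.3]
width: 11.2
```

```bash
python3 - <<'E'
from h import *
c=cap("wrist","wrist11"); goal([498,-10,90],17.84)
f=c["frame"]
cv2.imwrite("pics/w11z.png",cv2.resize(f[130:270,220:420],None,fx=4,fy=4,interpolation=cv2.INTER_CUBIC))
E
```

```text
ee [553.9  10.3 141. ] yaw 17.85 tilt [-0.0075  0.0049 -1.    ] d [-59.2   2.5  51.3] twist 0.01 t 14.30 j [ 0.11  0.59 -0.25  1.8   0.19  0.78 -1.5 ] F [-0.2  0.1 -1.5] w 11.0
```

View pics/w11z.png

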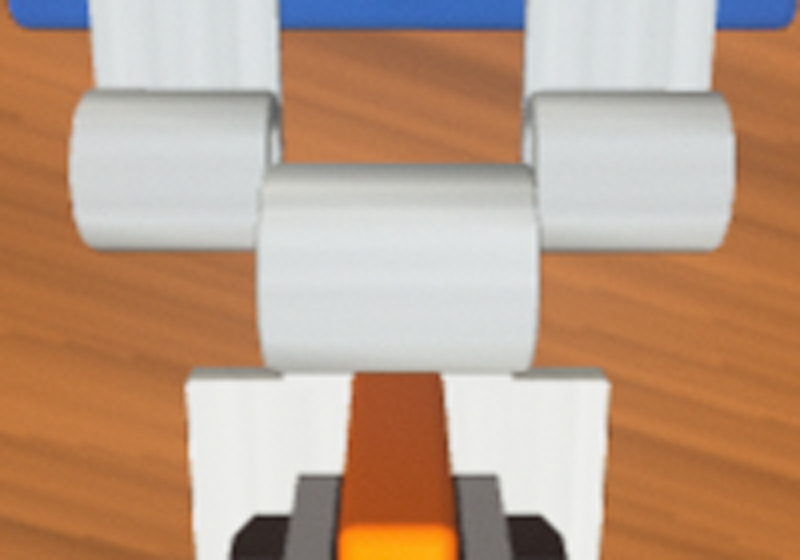

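View pics/wrist11.png

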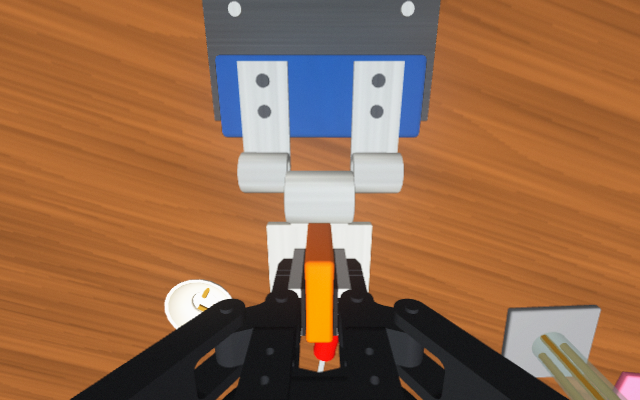

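```bash
cat > run11.py <<'E'
from fit2 import *
import sys
def solve(name,z,off,fj,fl,report=True):
    c=load(name); X=lambda v:(v+.5)/z-.5+off[0]; Y=lambda v:(v+.5)/z-.5+off[1]
    k={'t':Y,'b':Y}
    fj={a:(Y if a[1] in 'tb' else X)(v) for a,v in fj.items()}
    pts=[(q,[X(u[0]),Y(u[1])]) for q,u in fl.pop('pts',[])]
    fl={a:(Y if a in 'tb' else X)(v) for a,v in fl.items()}; fl['pts']=pts
    for zz in (None,85):
        g=(lambda p:jamb_res(c,p[:3],frame(p[3]),fj)) if zz is None else (lambda p:jamb_res(c,[p[0],p[1],zz],frame(p[3]),fj))
        r=least_squares(g,[586,20,85,.31]); Oj=r.x[:3];yj=r.x[3]; print("jamb",r.x.round(3),r.fun.round(2))
    Oj[2]=85
    r=least_squares(lambda p:leaf_res(c,p[:3],frame(p[3]),fl),[586,20,110,.31]);print("leaf",r.x.round(3),r.fun.round(2))
    d=frame(yj).T@(r.x[:3]-Oj);print("leaf knuckle in jamb frame",d.round(2),"dyaw deg",np.degrees(r.x[3]-yj).round(2))
if __name__=="__main__":
    solve("wrist11",4,(220,130),dict(l0=70,l1=283,r0=522,r1=735,lc=175,rc=630,lt=91,lb=248,rt=93,rb=248),
     dict(l=256,r=540,c=400,t=166,b=370,pts=[([30,28,6],[188,382]),([30,-28,6],[608,381])]))
E
python3 run11.py
```

```text
jamb [5.85938e+02 2.00980e+01 8.32420e+01 3.11000e-01] [ 0.18  0.65 -0.68 -0.16 -0.66  0.68 -0.96  0.97]
jamb [5.86325e+02 2.02200e+01 8.50000e+01 3.11000e-01] [-0.6   0.41 -0.44  0.62 -0.8   0.9  -1.1   1.19]
leaf [5.85756e+02 2.04410e+01 1.33422e+02 3.14000e-01] [ 0.14 -0.46 -0.6   1.08  0.28 -0.42  0.1  -0.09]
leaf knuckle in jamb frame [-0.47  0.38 48.42] dyaw deg 0.14
```

jog_arm:
  motion:
    - {"gripper": 5, "dx": 0.6, "dy": 0.7, "dz": 5, "twist": 0}
    - {"gripper": 5, "dx": 0.6, "dy": 0.7, "dz": 12, "twist": 0}
    - {"gripper": 5, "dx": 0.6, "dy": 0.7, "dz": 20, "twist": 0}
    - {"gripper": 5, "dx": 0.6, "dy": 0.7, "dz": 28, "twist": 0}
    - {"gripper": 5, "dx": 0.6, "dy": 0.7, "dz": 36, "twist": 0}
    - {"gripper": 5, "dx": 0.6, "dy": 0.7, "dz": 43, "twist": 0}
    - {"gripper": 5, "dx": 0.6, "dy": 0.7, "dz": 48, "twist": 0}
    - {"gripper": 5, "dx": 0.6, "dy": 0.7, "dz": 50.5, "twist": 0}
    - {"gripper": 5, "dx": 0.6, "dy": 0.7, "dz": 50.5, "twist": 0}
    - {"gripper": 5, "dx": 0.6, "dy": 0.7, "dz": 50.5, "twist": 0}

```text
clock: 15.55
ee_pos: [554.5, 10.1, 90.7]
tool_rot: [-0.003, 0.988, 0.155, -0.003]
ft_force: [0.2, 0.6, -2.7]
width: 11.3
```

```bash
python3 - <<'E'
from h import *
c=cap("wrist","wrist12"); goal([498,-10,90.1],17.84)
s=cap("scene","scene2");t=cap("top","top2")
f=c["frame"]
cv2.imwrite("pics/w12z.png",cv2.resize(f[150:270,220:420],None,fx=4,fy=4,interpolation=cv2.INTER_CUBIC))
cv2.imwrite("pics/s2z.png",cv2.resize(s["frame"][200:300,280:420],None,fx=5,fy=5,interpolation=cv2.INTER_CUBIC))
cv2.imwrite("pics/t2z.png",cv2.resize(t["frame"][150:290,240:400],None,fx=4,fy=4,interpolation=cv2.INTER_CUBIC))
E
```

```text
ee [554.6  10.   90.7] yaw 17.85 tilt [-0.0068  0.0049 -1.    ] d [-60.    1.7   0.9] twist 0.01 t 15.60 j [ 0.09  0.66 -0.23  1.84  0.22  0.67 -1.52] F [-0.2  0.1 -2.6] w 11.1
```

View pics/w12z.png

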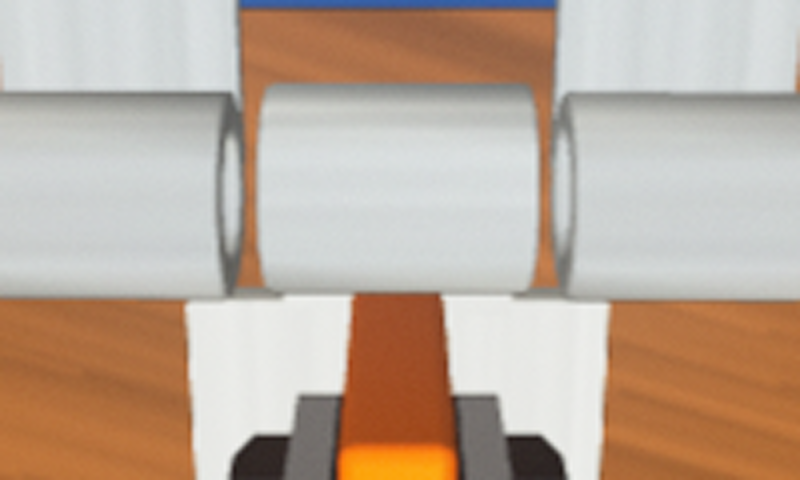

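View pics/s2z.png

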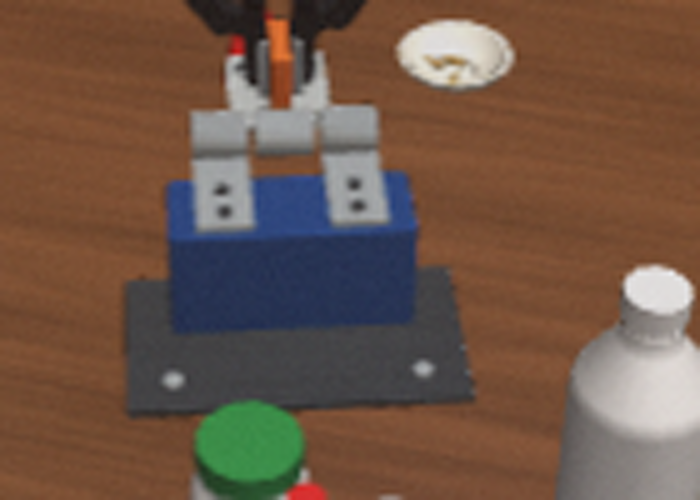

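View pics/scene2.png

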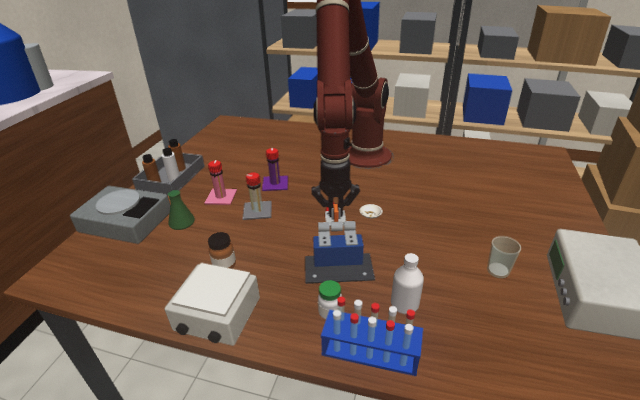

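```bash
cat > run12.py <<'E'
from run11 import *
f=load("wrist12")["frame"]; cv2.imwrite("pics/w12y.png",cv2.resize(f[160:240,150:490],None,fx=2.3,fy=2.3,interpolation=cv2.INTER_CUBIC))
E
python3 run12.py
```

```text
(no output)
```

View pics/w12y.png

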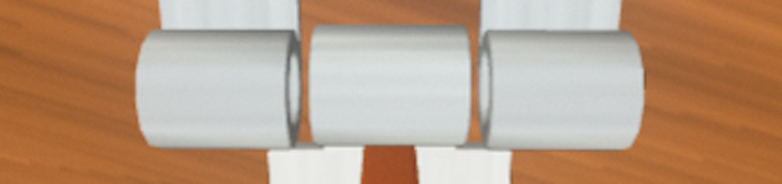

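```bash
cat > r12.py <<'E'
from run11 import *
solve("wrist12",4,(220,150),dict(l0=-45,l1=244,r0=552,r1=840,lc=100,rc=690,lt=93,lb=297,rt=95,rb=299),
     dict(l=256,r=540,c=400,t=84,b=292,pts=[([30,28,6],[187,303]),([30,-28,6],[608,302])]))
E
python3 r12.py
```

```text
jamb [5.85758e+02 2.01930e+01 8.39680e+01 3.11000e-01] [ 0.11  1.07 -1.09 -0.1  -0.9   0.91 -0.98  0.97]
jamb [5.86059e+02 2.02840e+01 8.50000e+01 3.10000e-01] [-0.72  0.83 -0.85  0.73 -1.02  1.16 -1.1   1.21]
leaf [5.86596e+02 2.04040e+01 8.39050e+01 3.13000e-01] [-0.08 -0.32 -0.17  0.76  0.22 -0.53  0.25 -0.11]
leaf knuckle in jamb frame [ 0.55 -0.05 -1.09] dyaw deg 0.13
```

jog_arm:
  motion:
    - {"gripper": 5, "dx": -0.3, "dy": 0, "dz": 0.2, "twist": 0}
    - {"gripper": 5, "dx": -0.7, "dy": 0, "dz": 0.2, "twist": 0}
    - {"gripper": 5, "dx": -0.7, "dy": 0, "dz": 0.2, "twist": 0}
    - {"gripper": 5, "dx": -0.7, "dy": 0, "dz": 0.2, "twist": 0}
    - {"gripper": 5, "dx": -0.7, "dy": 0, "dz": 0.2, "twist": 0}
    - {"gripper": 5, "dx": -0.7, "dy": 0, "dz": 0.2, "twist": 0}
    - {"gripper": 5, "dx": -0.7, "dy": 0, "dz": 0.2, "twist": 0}
    - {"gripper": 5, "dx": -0.7, "dy": 0, "dz": 0.2, "twist": 0}
    - {"gripper": 5, "dx": -0.7, "dy": 0, "dz": 0.2, "twist": 0}
    - {"gripper": 5, "dx": -0.7, "dy": 0, "dz": 0.2, "twist": 0}

```text
clock: 16.95
ee_pos: [553.8, 9.8, 90.5]
tool_rot: [-0.003, 0.988, 0.155, -0.003]
ft_force: [0.7, -0.3, -1.5]
width: 11.0
```

```bash
python3 - <<'E'
from h import *
c=cap("wrist","wrist13"); goal([498,-10,90.1],17.84)
print(np.abs(sensors.read_state()["joint_velocities"]).max(), [sensors.read_state()["ft_force"].round(1) for _ in range(3)])
a=np.hstack([cv2.resize(c["frame"][150:270,220:420],None,fx=3.8,fy=3.8,interpolation=cv2.INTER_CUBIC)])
cv2.imwrite("pics/w13z.png",a)
t=load("top2")["frame"];cv2.imwrite("pics/t2a.png",t[60:340,100:540])
E
```

```text
ee [553.8   9.8  90.5] yaw 17.85 tilt [-0.007   0.0049 -1.    ] d [-59.2   1.8   0.7] twist 0.01 t 17.00 j [ 0.09  0.66 -0.23  1.84  0.22  0.67 -1.52] F [ 0.5 -0.3 -1.9] w 11.0
0.0016327300879549057 [array([ 0.5, -0.3, -1.9]), array([ 0.5, -0.3, -1.9]), array([ 0.5, -0.3, -1.9])]
```

View pics/w13z.png

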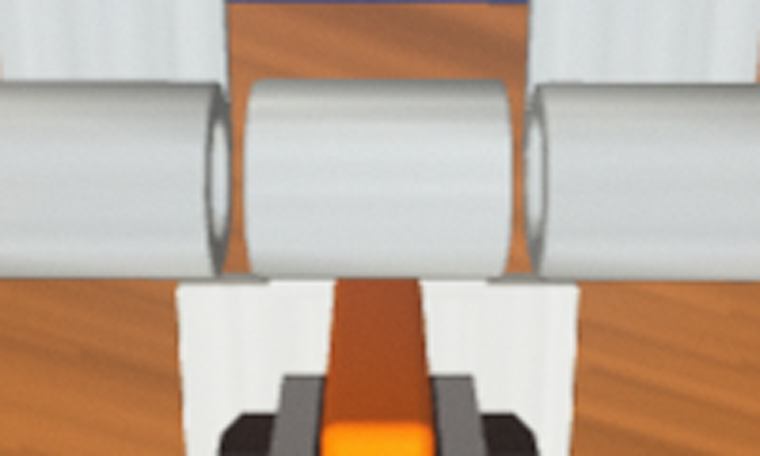

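View pics/t2a.png

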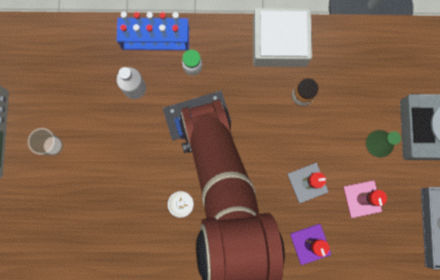

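The loose knuckle (rows about 80–277 in the zoom) lines up with the fixed knuckles (82–280), and the side gaps are equal at about 15 px each. The cap line now points right instead of down. Bystanders that the top view shows are where they were. Handing in.

```bash
python3 -c "
from bench import order
print(order.finish_job())"
```

```text
the job is handed in; nothing more can be done
None
```

I turned the red cap anticlockwise to its stop. The leaf's knuckle is now held between the two jamb knuckles with the holes lined up, and I handed the job in at 17.0 s of the 59 s allowed. No verdict was reported, so what follows is from my own measurements.

- **Cap:** it turned about 76° (1.32 rad), and the white line followed the gripper. The wrist torque of about 0.7 N m at the end, well above the cap's friction, suggests it reached the stop.
- **Alignment:** the final correction was 0.7 mm. I didn't repeat the fit after it, but in the last picture the knuckle outlines match to about 1 px and the side gaps are equal. The estimated errors are below:

| Check | Estimate | Limit |
|---|---|---|
| x from the hole axis | about 0 mm | 4.5 mm |
| y from mid-gap | about 0 mm | 5 mm |
| z from the hole axis | about +0.4 mm | 4.5 mm |
| Turn between the axes | about 0.002 rad | 0.08 rad |
| Tool tilt (stands in for the leaf being level) | about 0.009 rad | 0.15 rad |

- **Hold:** the arm is still. The grip is set to 60 N at an 11 mm opening. The wrist carries about 1.9 N, which matches the leaf's weight, so it is not resting on the jamb.
- **Bystanders:** none looks moved in the scene and top pictures, though I judged this by eye. The arm hid the screwdriver in the last top view; no move went low near it.
- **Disagreement:** the camera fits put the tubes 1 to 2.5 mm lower than the stated heights and the arm's readings. The shift was much the same for the leaf and the jamb, so I set the height from the difference between the two and from the arm's readings.

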